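# Close the mill's grinding jars with the lids from the stack

### The job

The four washed steel grinding jars stand open and the glaze room is dusty: take the stack of lids apart and close every jar with the lid of its own size, each plug fully home in the mouth so that the flange lies level on the rim. Lower the lids gently rather than dropping them, and leave the jars standing where they are (a nudge of a centimetre does not matter).

Things in the scene. Friction and masses are not known exactly. Their poses are not given: they have to be found in the camera images.
- jar_64: the smallest of four open, upright, round steel grinding jars with white ceramic lining: 64 mm outside diameter, 48 mm tall, round mouth 56 mm across inside, loose but heavy. Origin: centre of its underside, z up; the rim is 48 mm above it
- jar_76: the second-smallest of four open, upright, round steel grinding jars with white ceramic lining: 76 mm outside diameter, 58 mm tall, round mouth 68 mm across inside, loose but heavy. Origin: centre of its underside, z up; the rim is 58 mm above it
- jar_88: the second largest of four open, upright, round steel grinding jars with white ceramic lining: 88 mm outside diameter, 68 mm tall, round mouth 80 mm across inside, loose but heavy. Origin: centre of its underside, z up; the rim is 68 mm above it
- jar_100: the largest of four open, upright, round steel grinding jars with white ceramic lining: 100 mm outside diameter, 78 mm tall, round mouth 92 mm across inside, loose but heavy. Origin: centre of its underside, z up; the rim is 78 mm above it
- lid_64: smallest of four nested steel lids (largest lowest, 21 mm pitch). Bottom up: ceramic plug 15 mm deep, tapering from 52 mm wide at the flange to 39 mm at its foot; flange 64 mm diameter, 6 mm thick; grip hub 26 mm diameter, 14 tall. The plug is hollow and covers the hub below: lift straight up over 15 mm. Origin: centre of the plug's foot, z up; 15 mm below the rim at home
- lid_76: second-smallest of four nested steel lids (largest lowest, 21 mm pitch). Bottom up: ceramic plug 15 mm deep, tapering from 64 mm wide at the flange to 48 mm at its foot; flange 76 mm diameter, 6 mm thick; grip hub 26 mm diameter, 14 tall. The plug is hollow and covers the hub below: lift straight up over 15 mm. Origin: centre of the plug's foot, z up; 15 mm below the rim at home
- lid_88: second largest of four nested steel lids (largest lowest, 21 mm pitch). Bottom up: ceramic plug 15 mm deep, tapering from 76 mm wide at the flange to 60 mm at its foot; flange 88 mm diameter, 6 mm thick; grip hub 26 mm diameter, 14 tall. The plug is hollow and covers the hub below: lift straight up over 15 mm. Origin: centre of the plug's foot, z up; 15 mm below the rim at home
- lid_100: largest of four nested steel lids (largest lowest, 21 mm pitch). Bottom up: ceramic plug 15 mm deep, tapering from 88 mm wide at the flange to 72 mm at its foot; flange 100 mm diameter, 6 mm thick; grip hub 26 mm diameter, 14 tall. The plug is hollow and covers the hub below: lift straight up over 15 mm. Origin: centre of the plug's foot, z up; 15 mm below the rim at home
- hood_rim (a point): fixed point just under the near edge of the yellow conical extraction hood that hangs over the far part of the worktop: the hood lies beyond this point in x and above it in z, over most of the worktop's width. Keep the hand and the wrist on the robot's side of it, also while swinging from left to right
There are look-alikes about, which are no part of the job. Leave any red look-alike of the lid_64 alone.

How it is judged:
By the outcome, as a careful person would: the job done as asked, in the order asked, and still so for the second after the job is handed in, with the robot touching nothing.
It also fails if it takes over 120 s, if anything falls off the work surface, if the arm or the gripper's body presses on something with over 40 N, if the wrist force passes 120 N, or if a joint passes its speed limit or range.

### The arm

A 6-joint arm with a two-finger parallel gripper is mounted at the origin on the work surface; the furniture and walls round the work are solid. World frame = base frame: x ahead of the robot, y to its left, z up, the work surface at z = 0. Lengths are in mm, angles in rad, forces in N, time in s.
With the tool pointing down it reaches from about 275 to 750 mm from the base axis. Payload 10.2 kg.
Tool frame: the origin (TCP) lies where the fingers leave the gripper's body, on its centre line; the fingertips stand 73 mm ahead of it and the grasp point (between the pads) lies 54 mm ahead of it (ctrl.tip_extent is the z of the fingertips in the tool frame, in mm); z points along the fingers, y is the line along which they close (so a half turn about z gives the same grasp; the last joint's range is limited). The gripper opens to 85 mm and grips with 20 to 120 N. Pads are 22 mm wide; open, the fingers measure 114 mm over their backs; the gripper's body (76 mm by 85 mm) begins 54 mm behind the grasp point. The pads swing forward as they close: fully open they stand 13 mm farther back than shut.
Start: joints at [-1.552, 0.313, 1.498, -0, 1.331, -0.223], TCP at [125.698, -509.737, 303.894] pointing down, gripper open.
Joint ranges: [-2.94, 2.94], [-0.97, 2.17], [0.19, 2.56], [-1.23, 4.37], [0.02, 3.11], [-2.88, 2.88]. Speed limits (rad/s): [2.39, 2.39, 3.01, 3.14, 3.14, 3.14].

### API

Orientations are given as a unit quaternion [w, x, y, z].
In Python, from rig import readout, cams, order, ctrl gives the robot as it stands.
- The arm moves only by the shell command python3 -m handwheel 'ROWS' [OPENING] [FORCE]. ROWS is a JSON list of rows, 1 to 8 of them, each of 6 numbers: dx, dy, dz in mm, then a rotation vector rx, ry, rz in rad; each row is the pose to reach, as a shift and turn from the pose commanded when the command began, along the tool's axes at that moment; what a row does not reach only later rows make up. A row lasts 1/10 s, in which the tool goes at most 50 mm and 0.15 rad, less where a joint would pass 70% of its speed; a pose out of reach is approached as far as the arm can. OPENING is the opening from 0.0 (shut) to 1.0 (fully open), set as the command begins (- or left out keeps the last). The fingers move at their own pace and stop on an object; FORCE is the grip in N (left out, the last holds). Time passes only in rows, so rows that do not move let the fingers close. It prints the time, the measured TCP pose, the force, the opening and the grip force at its end.
- readout.sense(): the state, without advancing time (a new reading comes with each control period).
- cams.capture(name): name is "scene" or "top" or "wrist"; returns (picture, depth): 420x560x3 uint8, red, green, blue; 420x560 float32, mm along the optical axis (not along the pixel's ray), 0 where there is no reading.
- cams.calibration(name): a dict with "fx", "fy", "cx", "cy" (pixels), "distortion" ([k1, k2, p1, p2, k3] as OpenCV has them; the pictures are not rectified), "position" and "attitude" of the camera in the world. Camera axes: x right, y down, z forward; pixel columns grow to the right and rows downward; lengths in mm; the calibration is good to about 2 mm. A picture is of the moment at which its call begins: read the wrist's pose just before it. calibration takes no time and is no camera call; for the wrist camera it gives the pose at the moment of the call.
- order.finish_job(): hands the job in; it is judged then, once.
Trained networks look in the newest picture that a camera, given by its name, has taken for a name from the list of things; names that differ only in an ending like _2 or _b are one class to them, and where a whole thing is asked for, a point or a joint stands for the part that bears it (a point fixed in the world has none). Each returns a list of dicts, best first, with "p" (0 to 1); they miss things now and then, are a little off and sometimes report something else, mostly with a low value. They report only what shows in the picture. A call takes as long as a camera call. They do not tell look-alikes from the thing itself.
- cams.trace(target, camera): "pixels" (420x560 bool, what is visible of it) and "bbox" ([left, top, right, bottom] in pixels, round what is visible of it).
- cams.spot_point(target, camera): "uv" ([column, row] in pixels: a listed point, or the origin of a listed thing).
The state is a dict: "time_s": time; "joints": joint angles; "dq": joint speeds; "tau": joint torques, N m; "eef_pos": TCP position; "ee_rot": TCP orientation; "force": force on the tool from outside, world axes, zero at the start; "wrist_torque": the same for the moment, N m; "grip_width": opening from 0.0 (shut) to 1.0 (fully open); "grip_force": force on a finger pad.
Only numpy, scipy, OpenCV 4.12 (cv2) and the standard library are available. Lean on these libraries where they do the work, as an engineer would, in place of code of your own. Each camera call takes 0.05 s, during which the arm holds its last target. There are 200 camera calls.

## Working session

There is one attempt and no reset: what is moved stays moved. The work goes in short steps, Python scripts to look and compute and a shell command to move; the robot and the scene stay as the last step left them, time stands still between calls to the robot, and variables do not carry over. Pictures are saved under pics/ and viewed, at most 14 in all, crops included, and the job is handed in when it is done.

```bash
ls; mkdir -p pics; cat > h.py <<'E'
import numpy as np,cv2
from scipy.spatial.transform import Rotation as R
from rig import readout,cams,order,ctrl
def quat(q): return R.from_quat([q[1],q[2],q[3],q[0]])
def att(c):
    a=np.array(c["attitude"],float)
    return a if a.shape==(3,3) else quat(a).as_matrix()
def world(c,uv,depth):
    K=np.array([[c["fx"],0,c["cx"]],[0,c["fy"],c["cy"]],[0,0,1]])
    uv=np.asarray(uv,float).reshape(-1,1,2)
    n=cv2.undistortPoints(uv,K,np.array(c["distortion"],float))[:,0]
    p=np.c_[n,np.ones(len(n))]*np.asarray(depth,float).reshape(-1,1)
    return p@att(c).T+np.array(c["position"])
def cloud(name):
    c=cams.calibration(name);im,d=cams.capture(name)
    v,u=np.mgrid[:420,:560]
    P=world(c,np.c_[u.ravel(),v.ravel()],d.ravel()).reshape(420,560,3)
    P[d==0]=np.nan
    return im,d,P
def save(im,f,s=1):
    cv2.imwrite("pics/"+f,cv2.resize(im[...,::-1],None,fx=s,fy=s,interpolation=cv2.INTER_CUBIC))
E
python3 - <<'E'
from h import *
for n in("top","scene"):
    c=cams.calibration(n);print(n,c)
    im,d,P=cloud(n);np.save(n+"P.npy",P);save(im,n+"0.png",1.4)
    for t in["jar_64","jar_76","jar_88","jar_100","lid_64","lid_76","lid_88","lid_100"]:
        for r in cams.trace(t,n)[:3]:
            q=P[r["pixels"]];print(t,round(r["p"],2),r["bbox"],np.nanmedian(q,0).round(),np.nanmax(q[:,2]).round(1))
    if 1:
        for r in cams.spot_point("hood_rim",n):print("hood",r, P[int(r["uv"][1]),int(r["uv"][0])])
print(readout.sense())
E
```

```text
pics
top {'fx': 389.4605218607475, 'fy': 389.4605218607475, 'cx': 279.5512785715805, 'cy': 212.40421676057744, 'distortion': array([-0.08700063,  0.        ,  0.        ,  0.        ,  0.        ]), 'position': array([ 291.55438982,  190.10910886, 1102.61570637]), 'attitude': array([-0.07439792,  0.71180077, -0.69419908,  0.07676097])}
jar_64 0.92 [260.8, 197.8, 297.7, 241.1] [514. 190.   7.] 81.6
jar_64 0.86 [218.8, 248.8, 244.9, 273.5] [390. 324.   7.] 51.4
jar_64 0.77 [307.5, 211.9, 343.5, 248.8] [482.  56.   8.] 71.5
jar_76 0.92 [260.8, 197.8, 297.7, 241.1] [514. 190.   7.] 81.6
jar_76 0.86 [218.8, 248.8, 244.9, 273.5] [390. 324.   7.] 51.4
jar_76 0.77 [307.5, 211.9, 343.5, 248.8] [482.  56.   8.] 71.5
jar_88 0.92 [260.8, 197.8, 297.7, 241.1] [514. 190.   7.] 81.6
jar_88 0.86 [218.8, 248.8, 244.9, 273.5] [390. 324.   7.] 51.4
jar_88 0.77 [307.5, 211.9, 343.5, 248.8] [482.  56.   8.] 71.5
jar_100 0.92 [260.8, 197.8, 297.7, 241.1] [514. 190.   7.] 81.6
jar_100 0.86 [218.8, 248.8, 244.9, 273.5] [390. 324.   7.] 51.4
jar_100 0.77 [307.5, 211.9, 343.5, 248.8] [482.  56.   8.] 71.5
lid
[... 2776 characters left out ...]
1.0, 'joints': array([-1.55242099e+00,  3.12867379e-01,  1.49768143e+00,  4.32290789e-05,
        1.33100850e+00, -2.23443744e-01]), 'dq': array([-7.84058589e-05,  6.61568615e-04,  9.40353024e-04,  2.45907159e-05,
       -2.22855574e-04, -7.97131044e-04]), 'tau': array([ 2.17441979e-03, -4.12165010e+01, -2.59900260e+01, -1.17984237e-04,
        4.65385419e-04, -3.07830774e-06]), 'eef_pos': array([ 125.69501313, -509.74033824,  303.91787635]), 'ee_rot': array([1.97283470e-05, 9.92699961e-01, 1.20610060e-01, 1.90771090e-05]), 'force': array([-0.43275914,  0.85802543, -0.12604965]), 'wrist_torque': array([0.03029494, 0.00207009, 0.01269909]), 'grip_force': 0.0, 'grip_width': 0.9997255871208317}
```

View pics/top0.png

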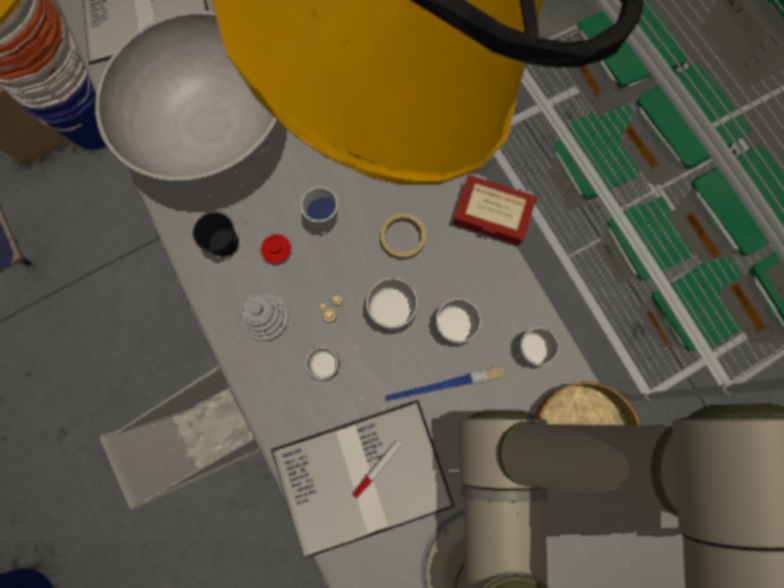

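View pics/scene0.png

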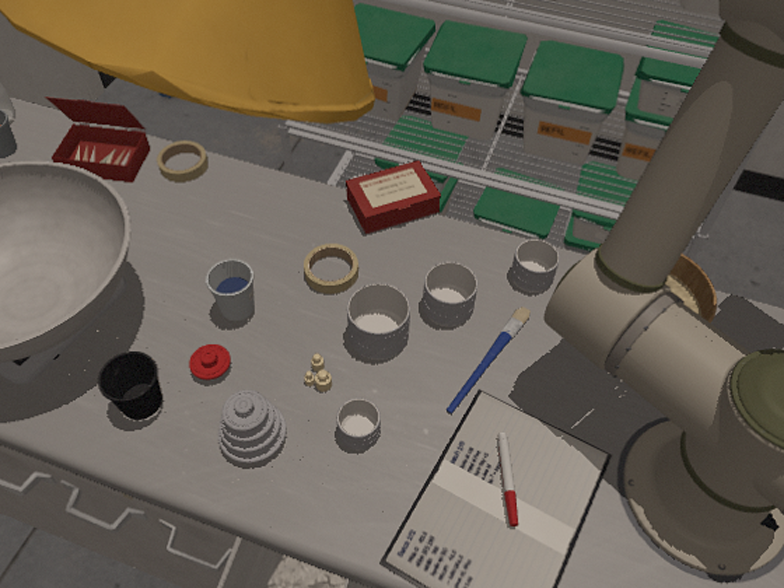

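```bash
python3 - <<'E'
from h import *
# hood point by triangulating the two rays
L=[]
for n,uv in(("top",(310.8,160.2)),("scene",(263.4,129.5))):
    c=cams.calibration(n);p=np.array(c["position"]);q=world(c,uv,[1])[0];L.append((p,q-p))
A=np.c_[L[0][1],-L[1][1]];s=np.linalg.lstsq(A,L[1][0]-L[0][0],rcond=None)[0]
print("hood",L[0][0]+s[0]*L[0][1],L[1][0]+s[1]*L[1][1])
E
```

```text
hood [611.62244814 118.20703113 224.920269  ] [613.61327052 119.81446946 225.51457595]
```

The top view shows the four white-lined jars at about (279,218), (326,230), (383,249) and (230,261) in native pixels. The grey lid stack is at (187,226), and the single red lid at (197,177) is the look-alike to leave alone. The blue-filled and black cups are not jars. The hood rim is at about x=612, z=225, beyond the work.

```bash
cat >> h.py <<'E'
from scipy.optimize import least_squares
def circ(q,r=None):
    f=lambda x:np.hypot(q[:,0]-x[0],q[:,1]-x[1])-(r or x[2])
    x0=[*np.median(q,0)[:2]]+([] if r else [40.])
    return least_squares(f,x0,loss="soft_l1",f_scale=1).x
def near(P,x,y,r,z0,z1):
    q=P.reshape(-1,3);q=q[~np.isnan(q[:,0])]
    return q[(np.hypot(q[:,0]-x,q[:,1]-y)<r)&(q[:,2]>z0)&(q[:,2]<z1)]
E
python3 - <<'E'
from h import *
Ps={n:np.load(n+"P.npy") for n in("top","scene")}
for n,P in Ps.items():
    for nm,x,y,ro,h in(("100",500,185,50,78),("88",482,56,44,68),("76",431,-103,38,58),("64",391,322,32,48)):
        q=near(P,x,y,ro+18,h-6,h+6);print(n,nm,len(q),circ(q,ro-2).round(1) if len(q)>5 else None,circ(q).round(1) if len(q)>5 else None,np.median(q[:,2]).round(1))
    # stack
    q=near(P,462,450,75,-5,130);print(np.histogram(q[:,2],np.arange(-5,115,5)))
    for z0,z1 in((94,104),(79,90),(58,66),(37,45),(17,24)):
        q=near(P,462,450,75,z0,z1)
        if len(q)>8:print(n,z0,len(q),q.mean(0).round(1),q.min(0).round(),q.max(0).round())
im,_=cams.capture("scene");save(im[270:345,130:220],"crop1.png",6)
c=cams.calibration("wrist");print({k:np.round(v,3) for k,v in c.items()})
E
```

```text
top 100 182 [505.4 189. ] [505.4 189.   47.9] 75.9
top 88 164 [476.1  59.5] [476.1  59.5  42. ] 66.6
top 76 134 [ 429.6 -100.3] [ 429.6 -100.3   36.1] 56.2
top 64 107 [388.3 322.5] [388.3 322.5  30. ] 46.4
(array([743, 367,   1,   2, 126,  67,   0,   2,  83,  93,   0,   2,  61,
        92,   5,   2,  65, 263,  20,  35,  44,   0,   0]), array([ -5,   0,   5,  10,  15,  20,  25,  30,  35,  40,  45,  50,  55,
        60,  65,  70,  75,  80,  85,  90,  95, 100, 105, 110]))
top 94 61 [485.4 447.9  96.2] [473. 435.  94.] [497. 461. 100.]
top 79 317 [483.9 447.9  82.2] [453. 418.  79.] [517. 479.  90.]
top 58 144 [472.8 434.4  61. ] [446. 411.  58.] [521. 482.  66.]
top 37 168 [470.8 432.1  40.4] [440. 406.  37.] [526. 491.  45.]
top 17 167 [466.8 428.6  19.8] [435. 399.  17.] [531. 496.  24.]
scene 100 285 [503.4 191.4] [503.4 191.4  48. ] 76.2
scene 88 222 [474.5  61.9] [474.5  61.9  41.9] 66.5
scene 76 194 [429.1 -97.8] [429.1 -97.8  36. ] 56.3
scene 64 219 [386.8 324.2] [386.8 324.2  30.1] 46.5
(array([1039, 1108,   10,    2,  218,  236,    1,    1,  109,  276,    4,
          0,   64,  272,   17,    0,   45,  516,   62,   31,  104,    7,
          0]), array([ -5,   0,   5,  10,  15,  20,  25,  30,  35,  40,  45,  50,  55,
        60,  65,  70,  75,  80,  85,  90,  95, 100, 105, 110]))
scene 94 124 [482.2 450.2  96.8] [470. 437.  94.] [495. 462. 101.]
scene 79 598 [480.4 450.8  83. ] [451. 418.  79.] [516. 482.  90.]
scene 58 339 [464.  455.3  61.8] [444. 412.  58.] [508. 487.  66.]
scene 37 374 [460.3 457.2  41. ] [439. 406.  37.] [514. 493.  45.]
scene 17 424 [455.  457.5  20.3] [431. 400.  17.] [513. 499.  24.]
{'fx': np.float64(297.429), 'fy': np.float64(297.429), 'cx': np.float64(277.019), 'cy': np.float64(210.949), 'distortion': array([-0.017,  0.   ,  0.   ,  0.   ,  0.   ]), 'position': array([ 190.393, -493.046,  373.971]), 'attitude': array([ 0.107,  0.78 , -0.611, -0.084])}
```

View pics/crop1.png

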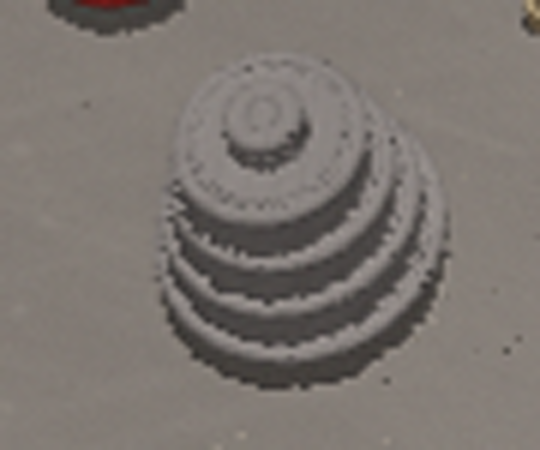

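Fits agree with the given sizes (rim radii 48/42/36/30 at the right heights). The stack is upright and coaxial at about (483.5, 449), and its plain grey hub and flange show in the crop at (265,120). The red lid stays separate. I'll turn the tool so its x is world y and its y is world x, which keeps the camera away from the hood.

```bash
T='[350,-280,0,0,0,-1.329]'; python3 -m handwheel '[[350,-280,0,0,0,-1.329],[350,-280,0,0,0,-1.329],[350,-280,0,0,0,-1.329],[350,-280,0,0,0,-1.329],[350,-280,0,0,0,-1.329],[350,-280,0,0,0,-1.329],[350,-280,0,0,0,-1.329],[350,-280,0,0,0,-1.329]]' 0.5 40
python3 - <<'E'
from h import *
s=readout.sense();print(s["eef_pos"],s["ee_rot"],s["joints"],s["grip_width"],ctrl.tip_extent, 2*np.arctan2(s["ee_rot"][2],s["ee_rot"][1]))
E
```

```text
time_s: 1.85
eef_pos: [370.0, -190.5, 304.2]
ee_rot: [0.0, 0.749, 0.662, 0.0]
force: [0.1, -1.1, -0.5]
grip_width: 0.499
grip_force: 0.0
[ 369.96237641 -190.51867666  304.202364  ] [4.73318926e-04 7.49268140e-01 6.62266584e-01 5.29089395e-05] [-7.58807999e-01  6.87079583e-02  1.79540267e+00  2.30617161e-05
  1.27652975e+00 -6.35698142e-01] 0.4987602549960914 72.6 1.4476797907895138
```

```bash
python3 -m handwheel '[[648,34,0,0,0,-0.123],[648,34,0,0,0,-0.123],[648,34,0,0,0,-0.123],[648,34,0,0,0,-0.123],[648,34,0,0,0,-0.123],[648,34,0,0,0,-0.123],[648,34,0,0,0,-0.123],[648,34,0,0,0,-0.123]]' 
cat > st.py <<'E'
from h import *
import sys
s=readout.sense();p=s["eef_pos"];print(p.round(2),"yaw",round(2*np.arctan2(s["ee_rot"][2],s["ee_rot"][1]),4),s["ee_rot"].round(4),"tip",ctrl.tip_extent,"F",s["force"].round(1),"g",s["grip_width"].round(3),s["grip_force"])
if len(sys.argv)>3:
    d=np.array([float(a) for a in sys.argv[1:4]])-p;M=quat(s["ee_rot"]).as_matrix();print("tool d",(M.T@d).round(1))
E
python3 st.py 483.5 449 220
```

```text
time_s: 2.65
eef_pos: [441.2, 203.4, 304.1]
ee_rot: [0.0, 0.709, 0.705, 0.0]
force: [1.6, -1.0, 0.5]
grip_width: 0.504
grip_force: 0.0Traceback (most recent call last):
  File "st.py", line 3, in <module>
    s=readout.sense();p=s["eef_pos"];print(p.round(2),"yaw",round(2*np.arctan2(s["ee_rot"][2],s["ee_rot"][1]),4),s["ee_rot"].round(4),"tip",ctrl.tip_extent,"F",s["force"].round(1),"g",s["grip_width"].round(3),s["grip_force"])
                                                                                                                                                                                        ^^^^^^^^^^^^^^^^^^^^^
AttributeError: 'float' object has no attribute 'round'
```

```bash
sed -i 's/s\["grip_width"\].round(3)/round(float(s["grip_width"]),3)/' st.py; python3 -m handwheel '[[50,12,0,0,0,-0.006],[100,24,0,0,0,-0.006],[140,36,0,0,0,-0.006],[177,42,0,0,0,-0.006],[177,42,0,0,0,-0.006],[177,42,0,0,0,-0.006],[177,42,0,0,0,-0.006]]' 
python3 st.py 483.5 449 220; python3 - <<'E'
from h import *
im,d,P=cloud("wrist");save(im,"w1.png",1.4)
for z0,z1 in((93,104),(80,90)):
    q=near(P,483,449,60,z0,z1);print(len(q),q.mean(0).round(1),np.median(q[:,2]),circ(q).round(1),((q.min(0)+q.max(0))/2).round(1))
q=near(P,387.5,323.3,60,42,54);print(len(q),circ(q,30),np.median(q[:,2]) if len(q) else 0)
E
```

```text
time_s: 3.35
eef_pos: [484.4, 377.0, 304.0]
ee_rot: [0.0, 0.707, 0.707, -0.0]
force: [-0.7, -0.1, 0.3]
grip_width: 0.5
grip_force: 0.0
[484.39 377.01 303.99] yaw 1.57 [ 1.000e-04  7.074e-01  7.068e-01 -1.000e-04] tip 72.6 F [-0.7 -0.1  0.3] g 0.5 0.0
tool d [72.  -0.9 84. ]
668 [483.1 449.9  96.8] 96.83303059225335 [483.1 449.8   9. ] [483.4 450.2  96.8]
2989 [482.9 451.   82.9] 82.93400250252552 [483.  450.2  24.2] [482.9 450.6  82.9]
673 [387.79045645 324.93993638] 46.8626509626223
```

View pics/w1.png

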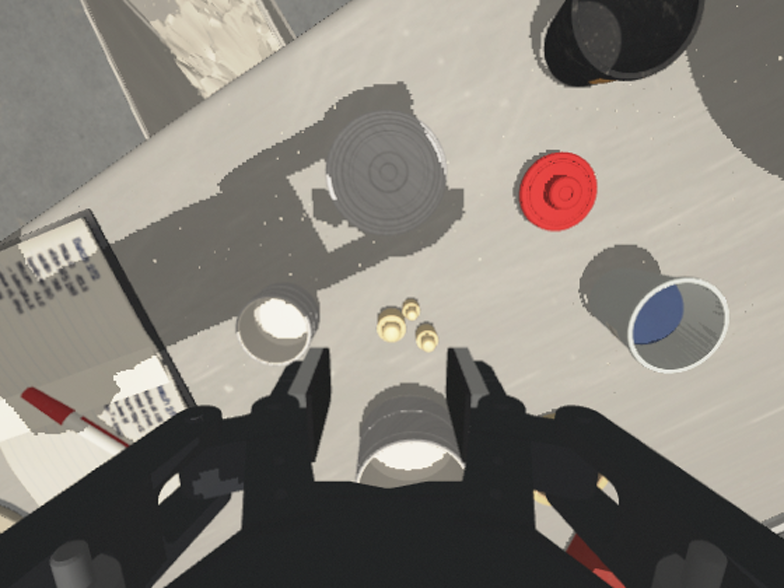

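The wrist view has the grey stack hub at (390,172) and jar_64 at (277,330). The red lid at (560,190) is separate. The wrist measurement puts the stack at (483.3, 449.8), consistent with the fixed cameras, so I'm grasping the top hub.

```bash
python3 -m handwheel '[[40,-1,20,0,0,0],[72.7,-1.1,50,0,0,0],[72.7,-1.1,90,0,0,0],[72.7,-1.1,120,0,0,0],[72.7,-1.1,135,0,0,0],[72.7,-1.1,144,0,0,0],[72.7,-1.1,144,0,0,0]]' && python3 st.py 483.3 449.7 160 && python3 -m handwheel '[[0,0,0,0,0,0],[0,0,0,0,0,0],[0,0,0,0,0,0],[0,0,0,0,0,0],[0,0,0,0,0,0]]' 0.0 50; python3 st.py
```

```text
time_s: 4.1
eef_pos: [483.6, 450.1, 160.2]
ee_rot: [0.0, 0.707, 0.707, 0.0]
force: [-0.1, -0.3, 0.9]
grip_width: 0.495
grip_force: 0.0
[483.59 450.09 160.15] yaw 1.57 [0.     0.7074 0.7068 0.    ] tip 72.6 F [-0.1 -0.3  0.9] g 0.495 0.0
tool d [-0.4 -0.3  0.2]
time_s: 4.6
eef_pos: [483.7, 450.8, 161.3]
ee_rot: [0.0, 0.707, 0.707, 0.001]
force: [0.3, 0.3, 6.0]
grip_width: 0.272
grip_force: 49.1
[483.75 450.8  161.29] yaw 1.5708 [3.000e-04 7.071e-01 7.071e-01 1.300e-03] tip 72.6 F [0.3 0.3 6. ] g 0.272 49.12382662296295
```

```bash
python3 -m handwheel '[[0,0,-5,0,0,0],[0,0,-12,0,0,0],[0,0,-22,0,0,0],[0,0,-40,0,0,0],[0,0,-65,0,0,0],[0,0,-80,0,0,0],[0,0,-80,0,0,0]]'; python3 st.py 387.6 323.7 240; python3 - <<'E'
from h import *
im,d,P=cloud("scene")
q=near(P,483.3,449.7,60,50,260);print(np.histogram(q[:,2],np.arange(50,260,10)))
q=near(P,483,450,20,70,85);print(len(q),q.mean(0) if len(q) else 0,np.median(q[:,2]) if len(q) else 0)
save(im[200:350,80:280],"s2.png",4)
E
```

```text
time_s: 5.3
eef_pos: [483.7, 450.9, 242.9]
ee_rot: [0.0, 0.707, 0.707, 0.002]
force: [-0.5, 0.8, -0.8]
grip_width: 0.267
grip_force: 49.1
[483.71 450.9  242.88] yaw 1.5708 [5.000e-04 7.071e-01 7.071e-01 2.300e-03] tip 72.6 F [-0.5  0.8 -0.8] g 0.267 49.09531652927399
tool d [-127.2  -96.1    2.2]
(array([104, 730, 137,   0,   0,   0,   0,   0,   0,   0,  25, 426,  42,
        40,  18,   6,  28,  48,  54,  54]), array([ 50,  60,  70,  80,  90, 100, 110, 120, 130, 140, 150, 160, 170,
       180, 190, 200, 210, 220, 230, 240, 250]))
137 [481.07972721 450.07361387  75.35919289] 75.61908095081083
```

View pics/s2.png

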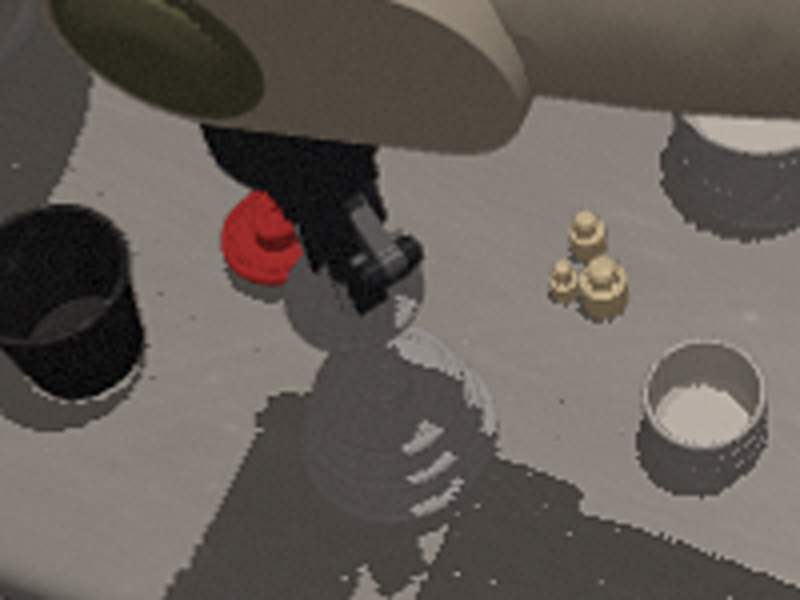

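Only lid_64 has risen, hanging level under the fingers at (355,300). The remaining stack still tops at 77. Moving over jar_64.

```bash
python3 -m handwheel '[[-30,-23,0,0,0,0],[-63,-48,0,0,0,0],[-95,-73,10,0,0,0],[-125.5,-95.8,35,0,0,0],[-125.5,-95.8,65,0,0,0],[-125.5,-95.8,85,0,0,0],[-125.5,-95.8,85,0,0,0]]'; python3 st.py 387.9 325.4 131.3;  python3 - <<'E'
from h import *
im,d,P=cloud("wrist")
v,u=np.mgrid[:420,:560]
q=near(P,387.8,325,36,40,56);print(len(q),circ(q).round(1),np.median(q[:,2]))
q=near(P,387.8,325,45,64,90);print(len(q),circ(q,31).round(1),q[:,2].min(),q[:,2].max())
save(im[150:,100:460],"w2.png",2)
E
```

```text
time_s: 6.05
eef_pos: [386.0, 324.2, 152.1]
ee_rot: [-0.001, 0.707, 0.707, -0.003]
force: [-0.5, -0.3, -0.6]
grip_width: 0.271
grip_force: 49.3
[386.03 324.16 152.09] yaw 1.5705 [-0.001   0.7072  0.707  -0.0031] tip 72.6 F [-0.5 -0.3 -0.6] g 0.271 49.3282949924469
tool d [ 1.3  2.  20.8]
762 [386.4 323.7  30.9] 47.033102829798054
7488 [383.8 311.9] 66.87269383818935 89.99324885175275
```

View pics/w2.png

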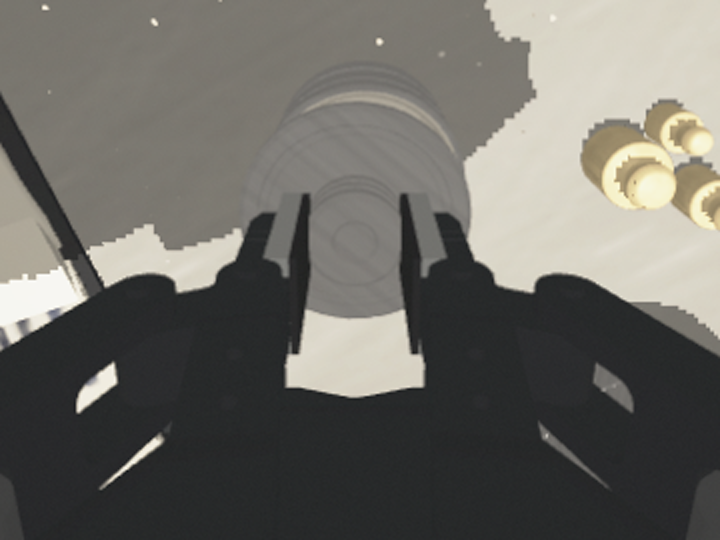

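Lid_64 is held squarely, with its hub between the pads at (355,240) and jar_64's rim arc showing behind it at (380,100). Let it settle and measure lid against jar before lowering.

```bash
python3 -m handwheel '[[0,0,0,0,0,0],[0,0,0,0,0,0],[0,0,0,0,0,0]]' >/dev/null; cat > lj.py <<'E'
# python3 lj.py lidR flangeTopZ jx jy jarRimZ : lid centre vs jar centre, wrist camera
from h import *
import sys
r,zt,jx,jy,zr=map(float,sys.argv[1:])
s=readout.sense();p=s["eef_pos"]
im,d,P=cloud("wrist")
m=(P[...,2]>zt-4)&(P[...,2]<zt+2)&(np.hypot(P[...,0]-p[0],P[...,1]-p[1])<r+12)
m=m.astype(np.uint8)
q=P[m>0]
# rim points: outermost per angle about a rough centre
c=np.array([p[0],p[1]])
for _ in range(4):
    a=np.arctan2(q[:,1]-c[1],q[:,0]-c[0]);rr=np.hypot(q[:,0]-c[0],q[:,1]-c[1])
    b=(a*20/np.pi).astype(int);e=np.array([q[b==k][rr[b==k].argmax()] for k in np.unique(b)])
    e=e[np.hypot(*(e[:,:2]-c).T)>r-8];c=circ(e,r)
j=near(P,jx,jy,zr+100,zr-5,zr+3);rj=r;j=j[np.abs(np.hypot(j[:,0]-jx,j[:,1]-jy)-r)<9]
print("tcp",p.round(1),"lid",c.round(1),len(e),"z",np.median(q[:,2]).round(1),"jar",circ(j,r-1.5).round(1),len(j))
E
python3 lj.py 32 75 387 324 48; python3 st.py
```

```text
tcp [387.7 325.3 155.6] lid [386.5 325.1] 31 z 76.1 jar [387. 324.] 597
[387.65 325.2  155.47] yaw 1.5709 [2.000e-04 7.071e-01 7.071e-01 5.000e-04] tip 72.6 F [ 0.1  0.4 -0.6] g 0.27 49.330413937568665
```

```bash
python3 -m handwheel '[[-0.5,0,6,0,0,0],[-0.5,0,11,0,0,0],[-0.5,0,15,0,0,0],[-0.5,0,19,0,0,0],[-0.5,0,22,0,0,0],[-0.5,0,24,0,0,0],[-0.5,0,24,0,0,0],[-0.5,0,24,0,0,0]]'; python3 st.py; python3 lj.py 32 52 387 324 48
```

```text
time_s: 7.25
eef_pos: [387.7, 324.8, 132.0]
ee_rot: [0.0, 0.707, 0.707, 0.001]
force: [-2.9, -0.3, 12.6]
grip_width: 0.274
grip_force: 50.6
[387.71 324.79 131.98] yaw 1.5709 [2.000e-04 7.071e-01 7.072e-01 6.000e-04] tip 72.6 F [-2.9 -0.3 12.6] g 0.274 50.64963698387146
tcp [387.7 324.8 132. ] lid [386.4 324.6] 31 z 52.7 jar [386.9 325.8] 271
```

```bash
python3 -m handwheel '[[0,0,0,0,0,0],[0,0,-1,0,0,0],[0,0,-2,0,0,0],[0,0,-2,0,0,0],[0,0,-15,0,0,0],[0,0,-40,0,0,0],[0,0,-75,0,0,0],[0,0,-75,0,0,0]]' 0.5; python3 lj.py 32 53 387 324 48; python3 st.py 483.5 450 200
```

```text
time_s: 8.1
eef_pos: [388.7, 325.3, 209.7]
ee_rot: [0.001, 0.707, 0.707, 0.004]
force: [-0.5, 0.1, -0.1]
grip_width: 0.504
grip_force: 0.0
tcp [388.7 325.3 209.7] lid [386.8 324.5] 39 z 53.4 jar [386.7 325.8] 54
[388.03 324.86 207.52] yaw 1.5709 [6.000e-04 7.071e-01 7.071e-01 1.900e-03] tip 72.6 F [-0.9 -0.1 -0.4] g 0.497 0.0
tool d [125.1  95.4   8.1]
```

```bash
python3 -m handwheel '[[20,35,-10,0,0,0],[45,70,-20,0,0,0],[60,95,-22,0,0,0],[60,95,-22,0,0,0],[60,95,-22,0,0,0],[60,95,-22,0,0,0]]'>/dev/null; python3 - <<'E'
from h import *
s=readout.sense();im,d,P=cloud("wrist")
for z0,z1 in((73,80),(59,65)):
    q=near(P,483,450,45,z0,z1);print(len(q),circ(q).round(1),((q.min(0)+q.max(0))/2).round(1),np.ptp(q,0),np.median(q[:,2]))
E
python3 st.py 483.3 450 141
```

```text
999 [482.3 449.4   8.9] [482.1 449.5  76.1] [24.73910134 25.28638599  4.92515132] 76.04455237973644
6734 [482.3 449.7  28. ] [482.3 449.5  62. ] [74.36424825 74.62707073  5.8213393 ] 62.2298549590095
[481.73 384.19 227.49] yaw 1.5708 [-2.000e-04  7.071e-01  7.071e-01 -6.000e-04] tip 72.6 F [ 0.6 -0.1 -0.3] g 0.499 0.0
tool d [65.9  1.7 86.4]
```

```bash
python3 -m handwheel '[[35,0.5,10,0,0,0],[65.6,1,35,0,0,0],[65.6,1,60,0,0,0],[65.6,1,75,0,0,0],[65.6,1,83,0,0,0],[65.6,1,86,0,0,0],[65.6,1,86,0,0,0],[65.6,1,86,0,0,0]]' && python3 st.py 482.8 449.8 141 && python3 -m handwheel '[[0,0,0,0,0,0],[0,0,0,0,0,0],[0,0,0,0,0,0],[0,0,0,0,0,0],[0,0,0,0,0,0]]' 0.0 50; python3 st.py
```

```text
time_s: 9.6
eef_pos: [483.9, 450.1, 143.1]
ee_rot: [0.0, 0.707, 0.707, 0.001]
force: [-0.1, -0.2, 0.2]
grip_width: 0.499
grip_force: 0.0
[483.89 450.06 143.12] yaw 1.5704 [2.000e-04 7.072e-01 7.070e-01 9.000e-04] tip 72.6 F [-0.1 -0.2  0.2] g 0.499 0.0
tool d [-0.3 -1.1  2.1]
time_s: 10.1
eef_pos: [483.7, 450.3, 142.6]
ee_rot: [0.0, 0.707, 0.707, 0.001]
force: [-0.1, 0.1, 4.8]
grip_width: 0.265
grip_force: 49.0
[483.74 450.29 142.6 ] yaw 1.5708 [2.000e-04 7.071e-01 7.071e-01 7.000e-04] tip 72.6 F [-0.1  0.1  4.8] g 0.265 48.95222783088684
```

```bash
python3 -m handwheel '[[0,0,-5,0,0,0],[0,0,-12,0,0,0],[0,0,-22,0,0,0],[0,0,-40,0,0,0],[0,0,-65,0,0,0],[0,0,-80,0,0,0],[-40,-4,-80,0,0,0],[-90,-9,-80,0,0,0]]'; python3 st.py 429 -98.5 220; python3 - <<'E'
from h import *
im,d,P=cloud("scene")
q=near(P,483.3,449.7,50,10,150);print(np.histogram(q[:,2],np.arange(10,150,5)))
q=near(P,483,450,20,50,66);print(len(q),q.mean(0) if len(q) else 0)
E
```

```text
time_s: 10.9
eef_pos: [474.1, 360.3, 222.6]
ee_rot: [0.0, 0.706, 0.708, 0.001]
force: [1.0, -0.3, -0.8]
grip_width: 0.265
grip_force: 49.2
[474.06 360.28 222.62] yaw 1.5731 [2.000e-04 7.063e-01 7.079e-01 9.000e-04] tip 72.6 F [ 1.  -0.3 -0.8] g 0.265 49.206971526145935
tool d [-458.7  -46.1    2.2]
(array([  3, 168, 219,   2,   3, 258, 930,  40,  61,  65,   0,   0,   0,
         0,   0,   0,   0,   0,   0,   0,   0,   0,   0,   0,   0,   0,
         0]), array([ 10,  15,  20,  25,  30,  35,  40,  45,  50,  55,  60,  65,  70,
        75,  80,  85,  90,  95, 100, 105, 110, 115, 120, 125, 130, 135,
       140, 145]))
126 [481.80700254 449.8975011   54.89604251]
```

Only lid_76 came away, and the stack now tops at 56. Travelling to jar_76.

```bash
python3 -m handwheel '[[-50,-5,0,0,0,0],[-100,-10,0,0,0,0],[-150,-15,0,0,0,0],[-200,-20,0,0,0,0],[-250,-25,0,0,0,0],[-300,-30,0,0,0,0],[-350,-35,0,0,0,0],[-400,-40,0,0,0,0]]'>/dev/null;  python3 -m handwheel '[[-30,-3,0,0,0,0],[-55,-5,0,0,0,0],[-58,-6,10,0,0,0],[-58,-6,25,0,0,0],[-58,-6,35,0,0,0],[-58,-6,40,0,0,0],[-58,-6,40,0,0,0],[-58,-6,40,0,0,0]]'; python3 lj.py 38 106 429 -98.5 58; python3 st.py 429 -98.3 143.6
```

```text
time_s: 12.55
eef_pos: [428.9, -95.4, 182.3]
ee_rot: [0.0, 0.707, 0.707, 0.0]
force: [-0.2, 0.0, -1.4]
grip_width: 0.265
grip_force: 49.3
tcp [428.9 -95.4 182.3] lid [427.9 -96.8] 29 z 102.3 jar [429.1 -99.3] 476
[428.93 -95.47 182.35] yaw 1.5713 [4.000e-04 7.069e-01 7.073e-01 1.000e-04] tip 72.6 F [ 0.3 -0.6 -0.5] g 0.266 49.31070327758789
tool d [-2.8  0.  38.7]
```

```bash
python3 -m handwheel '[[-2.6,0.5,8,0,0,0],[-2.6,0.5,15,0,0,0],[-2.6,0.5,20,0,0,0],[-2.6,0.5,20,0,0,0],[-2.6,0.5,20,0,0,0]]'; python3 lj.py 38 83 429 -98.5 58; python3 st.py 429 -98.3 143.6
```

```text
time_s: 13.1
eef_pos: [429.2, -98.2, 161.8]
ee_rot: [-0.0, 0.707, 0.707, -0.0]
force: [-0.1, 0.9, -2.4]
grip_width: 0.269
grip_force: 49.3
tcp [429.2 -98.2 161.8] lid [427.8 -98.7] 31 z 80.8 jar [429.  -98.9] 485
[429.26 -98.25 161.99] yaw 1.5708 [1.000e-04 7.071e-01 7.071e-01 0.000e+00] tip 72.6 F [-0.9 -0.  -0.4] g 0.265 49.31073009967804
tool d [-0.  -0.3 18.4]
```

```bash
python3 -m handwheel '[[0,0.5,4,0,0,0],[0,0.5,8,0,0,0],[0,0.5,12,0,0,0],[0,0.5,15,0,0,0],[0,0.5,17,0,0,0],[0,0.5,18.5,0,0,0],[0,0.5,19,0,0,0],[0,0.5,19,0,0,0]]'; python3 st.py; python3 lj.py 38 63 429 -98.5 58
```

```text
time_s: 13.95
eef_pos: [429.9, -98.4, 143.7]
ee_rot: [0.0, 0.707, 0.707, 0.0]
force: [-3.3, 1.4, 10.4]
grip_width: 0.261
grip_force: 50.6
[429.95 -98.37 143.72] yaw 1.571 [5.000e-04 7.070e-01 7.072e-01 1.000e-04] tip 72.6 F [-3.3  1.4 10.4] g 0.261 50.58329701423645
tcp [429.9 -98.4 143.7] lid [428.6 -98.8] 31 z 62.8 jar [428.7 -97.5] 175
```

Seated: z matches the prediction and there is an upward reaction. Releasing and returning above the stack.

```bash
python3 -m handwheel '[[0,0,0,0,0,0],[0,0,-1,0,0,0],[0,0,-2,0,0,0],[0,0,-2,0,0,0],[0,0,-20,0,0,0],[0,0,-45,0,0,0],[0,0,-75,0,0,0],[0,0,-85,0,0,0]]' 0.5; python3 lj.py 38 63 429 -98.5 58; python3 -m handwheel '[[50,5,0,0,0,0],[100,10,0,0,0,0],[150,15,0,0,0,0],[200,20,0,0,0,0],[250,25,0,0,0,0],[300,30,0,0,0,0],[350,35,0,0,0,0],[400,40,0,0,0,0]]'; python3 st.py 483 390 200
```

```text
time_s: 14.8
eef_pos: [430.3, -98.5, 230.2]
ee_rot: [0.002, 0.707, 0.707, 0.001]
force: [0.2, -0.3, 0.5]
grip_width: 0.501
grip_force: 0.0
tcp [430.3 -98.5 230.2] lid [429.1 -98.8] 39 z 63.3 jar [428.6 -97.4] 31
time_s: 15.65
eef_pos: [469.0, 301.9, 226.4]
ee_rot: [-0.0, 0.707, 0.707, -0.001]
force: [1.1, -0.2, 1.1]
grip_width: 0.498
grip_force: 0.0
[468.98 301.88 226.39] yaw 1.571 [-3.000e-04  7.070e-01  7.072e-01 -8.000e-04] tip 72.6 F [ 1.1 -0.2  1.1] g 0.498 0.0
tool d [88.1 14.1 26.3]
```

```bash
python3 -m handwheel '[[45,8,5,0,0,0],[83,14,15,0,0,0],[83,14,20,0,0,0],[83,14,20,0,0,0],[83,14,20,0,0,0],[83,14,20,0,0,0]]'>/dev/null; python3 - <<'E'
from h import *
s=readout.sense();im,d,P=cloud("wrist")
for z0,z1 in((52,60),(38,45)):
    q=near(P,483,450,50,z0,z1);print(len(q),circ(q).round(1),((q.min(0)+q.max(0))/2).round(1),np.ptp(q,0),np.median(q[:,2]))
E
python3 st.py 483.3 450 120.5
```

```text
1006 [482.4 449.4   8.9] [482.5 449.8  55.5] [24.77664133 24.6751966   4.99188464] 55.31387019135069
9350 [482.3 449.9  32.1] [482.5 449.9  41.3] [87.17067834 87.01188923  6.08639625] 41.49080257074738
[483.78 381.91 208.38] yaw 1.5695 [1.000e-04 7.076e-01 7.067e-01 3.000e-04] tip 72.6 F [-0.7  0.5  0.6] g 0.502 0.0
tool d [68.1 -0.6 87.9]
```

```bash
python3 -m handwheel '[[35,-0.5,10,0,0,0],[68,-0.6,35,0,0,0],[68,-0.6,60,0,0,0],[68,-0.6,75,0,0,0],[68,-0.6,84,0,0,0],[68,-0.6,87,0,0,0],[68,-0.6,87,0,0,0],[68,-0.6,87,0,0,0]]' && python3 st.py 483 449.8 120.5 && python3 -m handwheel '[[0,0,0,0,0,0],[0,0,0,0,0,0],[0,0,0,0,0,0],[0,0,0,0,0,0],[0,0,0,0,0,0]]' 0.0 50; python3 st.py
```

```text
time_s: 17.1
eef_pos: [483.4, 450.7, 122.2]
ee_rot: [0.0, 0.707, 0.707, 0.001]
force: [-0.2, 0.4, 1.2]
grip_width: 0.498
grip_force: 0.0
[483.42 450.71 122.15] yaw 1.5703 [2.000e-04 7.073e-01 7.069e-01 9.000e-04] tip 72.6 F [-0.2  0.4  1.2] g 0.498 0.0
tool d [-0.9 -0.4  1.7]
time_s: 17.6
eef_pos: [482.6, 451.2, 121.8]
ee_rot: [-0.0, 0.707, 0.707, 0.0]
force: [-4.5, 0.4, 6.9]
grip_width: 0.266
grip_force: 48.8
[482.58 451.17 121.81] yaw 1.571 [-3.000e-04  7.070e-01  7.072e-01  2.000e-04] tip 72.6 F [-4.5  0.4  6.9] g 0.266 48.80285382270813
```

```bash
python3 -m handwheel '[[0,0,-5,0,0,0],[0,0,-12,0,0,0],[0,0,-22,0,0,0],[0,0,-40,0,0,0],[0,0,-65,0,0,0],[0,0,-90,0,0,0],[0,0,-100,0,0,0],[-40,-2,-100,0,0,0]]'; python3 -m handwheel '[[-50,-1,0,0,0,0],[-100,-2,0,0,0,0],[-150,-3,0,0,0,0],[-200,-4,0,0,0,0],[-250,-5,0,0,0,0],[-300,-6,0,0,0,0],[-340,-7,0,0,0,0],[-345,-7,0,0,0,0]]'; python3 - <<'E'
from h import *
im,d,P=cloud("scene")
q=near(P,483.3,449.7,60,3,150);print(np.histogram(q[:,2],np.arange(10,150,5)))
E
python3 lj.py 44 144 475 61.5 68; python3 st.py 475 62.5 153.8
```

```text
time_s: 18.4
eef_pos: [480.8, 413.0, 222.4]
ee_rot: [0.0, 0.706, 0.708, 0.002]
force: [1.4, 0.1, -1.7]
grip_width: 0.265
grip_force: 49.3
time_s: 19.2
eef_pos: [473.7, 62.3, 220.9]
ee_rot: [0.0, 0.709, 0.706, -0.0]
force: [-0.5, 0.6, -1.5]
grip_width: 0.265
grip_force: 49.3
(array([  2, 580, 979,  32,  74,  47,   0,   0,   0,   0,   0,   0,   0,
         0,   0,   0,   0,   0,   0,   0,   0,   0,   0,   0,   0,   0,
         0]), array([ 10,  15,  20,  25,  30,  35,  40,  45,  50,  55,  60,  65,  70,
        75,  80,  85,  90,  95, 100, 105, 110, 115, 120, 125, 130, 135,
       140, 145]))
tcp [473.9  63.5 220.9] lid [472.6  62.2] 31 z 140.4 jar [474.6  60.7] 571
[473.86  65.03 220.85] yaw 1.5686 [-1.000e-04  7.079e-01  7.063e-01  0.000e+00] tip 72.6 F [ 0.3 -0.3 -2.2] g 0.267 49.30527985095978
tool d [-2.5  1.2 67. ]
```

```bash
python3 -m handwheel '[[-2.5,1.2,12,0,0,0],[-2.5,1.2,25,0,0,0],[-2.5,1.2,38,0,0,0],[-2.5,1.2,46,0,0,0],[-2.5,1.2,46,0,0,0],[-2.5,1.2,46,0,0,0],[-2.5,1.2,46,0,0,0]]'; python3 lj.py 44 95 475 61.5 68; python3 st.py 475 62 153.8
```

```text
time_s: 20.0
eef_pos: [475.3, 63.5, 175.4]
ee_rot: [0.0, 0.707, 0.707, 0.0]
force: [-0.3, 0.5, -1.2]
grip_width: 0.265
grip_force: 49.3
tcp [475.3  63.5 175.4] lid [474.1  62.5] 31 z 94.5 jar [474.8  61.7] 332
[475.29  63.42 175.35] yaw 1.571 [4.000e-04 7.070e-01 7.072e-01 3.000e-04] tip 72.6 F [-0.3  0.7 -1.3] g 0.27 49.29870665073395
tool d [-1.4 -0.3 21.5]
```

```bash
python3 -m handwheel '[[-1,0.3,6,0,0,0],[-1,0.3,11,0,0,0],[-1,0.3,15,0,0,0],[-1,0.3,18,0,0,0],[-1,0.3,20,0,0,0],[-1,0.3,21.5,0,0,0],[-1,0.3,22,0,0,0],[-1,0.3,22,0,0,0]]'; python3 st.py; python3 lj.py 44 74 475 61.5 68
```

```text
time_s: 20.85
eef_pos: [475.6, 62.3, 153.7]
ee_rot: [0.0, 0.707, 0.707, 0.0]
force: [-2.0, -0.1, 7.9]
grip_width: 0.265
grip_force: 50.3
[475.63  62.27 153.7 ] yaw 1.5709 [4.000e-04 7.071e-01 7.072e-01 3.000e-04] tip 72.6 F [-2.  -0.1  7.9] g 0.265 50.306557416915894
tcp [475.6  62.3 153.7] lid [474.3  61.2] 31 z 72.9 jar [474.5  62.5] 219
```

```bash
python3 -m handwheel '[[0,0,0,0,0,0],[0,0,-1,0,0,0],[0,0,-2,0,0,0],[0,0,-2,0,0,0],[0,0,-20,0,0,0],[0,0,-45,0,0,0],[0,0,-70,0,0,0],[0,0,-70,0,0,0]]' 0.5; python3 lj.py 44 74 475 61.5 68; python3 -m handwheel '[[50,1,0,0,0,0],[100,2,0,0,0,0],[150,3,0,0,0,0],[200,4,5,0,0,0],[250,6,15,0,0,0],[300,8,25,0,0,0],[320,8,30,0,0,0],[320,8,30,0,0,0]]'; python3 - <<'E'
from h import *
im,d,P=cloud("wrist")
for z0,z1 in((31,40),(17,24)):
    q=near(P,483,450,55,z0,z1);print(len(q),circ(q).round(1),((q.min(0)+q.max(0))/2).round(1),np.ptp(q,0),np.median(q[:,2]))
E
python3 st.py 483.2 450 100.5
```

```text
time_s: 21.7
eef_pos: [476.4, 62.2, 225.7]
ee_rot: [0.002, 0.707, 0.707, 0.002]
force: [0.1, 1.0, -1.0]
grip_width: 0.498
grip_force: 0.0
tcp [476.4  62.2 225.7] lid [474.4  61.3] 39 z 73.3 jar [474.6  62.6] 58
time_s: 22.55
eef_pos: [482.0, 384.6, 190.1]
ee_rot: [-0.001, 0.706, 0.708, -0.002]
force: [1.0, -0.9, 0.8]
grip_width: 0.501
grip_force: 0.0
968 [481.2 449.4   8.9] [481.  449.5  34.4] [24.46810631 25.1287936   4.93502503] 34.58201791295262
12056 [481.2 450.   36.1] [481.2 449.8  20.8] [98.98947498 99.74438846  5.95565826] 20.73193128038389
[482.57 382.94 190.89] yaw 1.5728 [-4.000e-04  7.064e-01  7.078e-01 -1.500e-03] tip 72.6 F [ 0.4 -0.6 -0.6] g 0.501 0.0
tool d [67.2  1.  90.3]
```

```bash
python3 -m handwheel '[[35,0,10,0,0,0],[66.5,0,35,0,0,0],[66.5,0,60,0,0,0],[66.5,0,76,0,0,0],[66.5,0,86,0,0,0],[66.5,0,90,0,0,0],[66.5,0,90,0,0,0],[66.5,0,90,0,0,0]]' && python3 st.py 482.5 449.8 100.5 && python3 -m handwheel '[[0,0,0,0,0,0],[0,0,0,0,0,0],[0,0,0,0,0,0],[0,0,0,0,0,0],[0,0,0,0,0,0]]' 0.0 50; python3 st.py
```

```text
time_s: 23.4
eef_pos: [483.9, 448.7, 104.0]
ee_rot: [0.0, 0.707, 0.707, 0.001]
force: [0.1, -0.3, 0.4]
grip_width: 0.497
grip_force: 0.0
[483.93 448.66 104.04] yaw 1.5703 [2.000e-04 7.073e-01 7.069e-01 9.000e-04] tip 72.6 F [ 0.1 -0.3  0.4] g 0.497 0.0
tool d [ 1.1 -1.4  3.5]
time_s: 23.9
eef_pos: [484.4, 449.2, 104.1]
ee_rot: [0.001, 0.707, 0.707, 0.002]
force: [4.8, 2.6, 5.9]
grip_width: 0.256
grip_force: 49.1
[484.37 449.22 104.1 ] yaw 1.5707 [5.000e-04 7.071e-01 7.071e-01 1.900e-03] tip 72.6 F [4.8 2.6 5.9] g 0.256 49.10528004169464
```

Grip is a few mm higher on the hub than before, so I'm regripping lower.

```bash
python3 -m handwheel '[[0,0,0,0,0,0],[0,0,0,0,0,0],[0,0,0,0,0,0],[1,-0.5,3,0,0,0],[1,-0.5,3,0,0,0],[1,-0.5,3,0,0,0]]' 0.5 >/dev/null; python3 st.py 482.7 449.8 100.5;  python3 -m handwheel '[[0,0,0,0,0,0],[0,0,0,0,0,0],[0,0,0,0,0,0],[0,0,0,0,0,0],[0,0,0,0,0,0]]' 0.0 70; python3 st.py
```

```text
[482.73 449.77  99.6 ] yaw 1.5709 [-1.000e-04  7.071e-01  7.071e-01 -3.000e-04] tip 72.6 F [ 0.1 -0.2  0.4] g 0.501 0.0
tool d [ 0.  -0.  -0.9]
time_s: 25.0
eef_pos: [483.3, 449.9, 100.3]
ee_rot: [0.0, 0.707, 0.707, 0.001]
force: [2.7, 1.9, 2.8]
grip_width: 0.257
grip_force: 68.6
[483.31 449.94 100.35] yaw 1.5708 [2.000e-04 7.071e-01 7.071e-01 8.000e-04] tip 72.6 F [2.7 1.9 2.8] g 0.257 68.6142647266388
```

```bash
python3 -m handwheel '[[0,0,-5,0,0,0],[0,0,-15,0,0,0],[0,0,-35,0,0,0],[0,0,-65,0,0,0],[0,0,-95,0,0,0],[0,0,-110,0,0,0],[-30,2,-115,0,0,0],[-60,5,-115,0,0,0]]'; python3 -m handwheel '[[-50,4,0,0,0,0],[-100,8,0,0,0,0],[-150,12,0,0,0,0],[-190,15,0,0,0,0],[-198,16,0,0,0,0],[-198,16,0,0,0,0],[-198,16,0,0,0,0]]';python3 lj.py 50 135 504 191 78; python3 st.py 504.2 191.3 163.4
```

```text
time_s: 25.8
eef_pos: [487.3, 389.5, 216.1]
ee_rot: [0.0, 0.707, 0.708, 0.0]
force: [-0.1, -0.5, -2.3]
grip_width: 0.261
grip_force: 68.9
time_s: 26.5
eef_pos: [503.7, 192.6, 215.1]
ee_rot: [-0.0, 0.707, 0.707, 0.0]
force: [-0.1, 0.2, -3.0]
grip_width: 0.258
grip_force: 69.0
tcp [503.7 192.6 215.1] lid [502.2 191.7] 31 z 135.3 jar [503.8 190.4] 547
[503.59 192.98 214.96] yaw 1.5721 [-2.000e-04  7.066e-01  7.076e-01  0.000e+00] tip 72.6 F [-0.1  0.3 -2.8] g 0.255 68.98531794548035
tool d [-1.7  0.6 51.6]
```

```bash
python3 -m handwheel '[[-1.8,1,10,0,0,0],[-1.8,1,20,0,0,0],[-1.8,1,28,0,0,0],[-1.8,1,31,0,0,0],[-1.8,1,31,0,0,0],[-1.8,1,31,0,0,0],[-1.8,1,31,0,0,0]]'; python3 lj.py 50 104 504 191 78; python3 st.py 504.2 191.3 163.4
```

```text
time_s: 27.25
eef_pos: [505.0, 190.0, 184.2]
ee_rot: [0.0, 0.707, 0.707, 0.0]
force: [0.0, 0.4, -2.2]
grip_width: 0.26
grip_force: 69.0
tcp [505.  190.  184.2] lid [503.6 189. ] 31 z 104.5 jar [503.9 190.4] 764
[505.01 190.01 184.25] yaw 1.5708 [2.000e-04 7.071e-01 7.071e-01 3.000e-04] tip 72.6 F [ 0.2  0.2 -2.9] g 0.259 68.985915184021
tool d [ 1.3 -0.8 20.8]
```

```bash
python3 -m handwheel '[[1.3,-0.2,6,0,0,0],[1.3,-0.2,11,0,0,0],[1.3,-0.2,15,0,0,0],[1.3,-0.2,18,0,0,0],[1.3,-0.2,20,0,0,0],[1.3,-0.2,21,0,0,0],[1.3,-0.2,21.5,0,0,0],[1.3,-0.2,21.5,0,0,0]]'; python3 st.py; python3 lj.py 50 84 504 191 78
```

```text
time_s: 28.1
eef_pos: [504.8, 191.3, 162.8]
ee_rot: [0.0, 0.707, 0.707, 0.0]
force: [-2.1, 0.0, 2.9]
grip_width: 0.254
grip_force: 69.5
[504.82 191.3  162.84] yaw 1.5708 [2.000e-04 7.071e-01 7.071e-01 2.000e-04] tip 72.6 F [-2.1  0.   2.9] g 0.254 69.4864547252655
tcp [504.8 191.3 162.8] lid [503.5 190.3] 32 z 83.1 jar [503.9 191.8] 269
```

Seated. Release, retreat toward the robot, and verify all four with the fixed cameras.

```bash
python3 -m handwheel '[[0,0,0,0,0,0],[0,0,-1,0,0,0],[0,0,-2,0,0,0],[0,0,-2,0,0,0],[0,0,-20,0,0,0],[0,0,-45,0,0,0],[0,0,-70,0,0,0],[0,0,-70,0,0,0]]' 0.5; python3 -m handwheel '[[0,-40,-20,0,0,0],[0,-80,-40,0,0,0],[-50,-100,-60,0,0,0],[-100,-100,-60,0,0,0],[-150,-100,-60,0,0,0],[-200,-100,-60,0,0,0],[-250,-100,-60,0,0,0],[-300,-100,-60,0,0,0]]'; python3 -m handwheel '[[-50,-30,0,0,0,0],[-100,-50,0,0,0,0],[-150,-70,0,0,0,0],[-200,-90,0,0,0,0],[-200,-90,0,0,0,0],[-200,-90,0,0,0,0]]'; python3 - <<'E'
from h import *
for n in("scene","top"):
    im,d,P=cloud(n);save(im,n+"f.png",1.4)
    for nm,x,y,r,h in(("100",504,191,50,78),("88",475,62,44,68),("76",429,-98,38,58),("64",387,324,32,48)):
        q=near(P,x,y,r+6,h+1,h+11);q=q[np.hypot(q[:,0]-x,q[:,1]-y)>17]
        if len(q)<20:print(n,nm,len(q));continue
        z=q[:,2];A=np.c_[q[:,:2]-[x,y],np.ones(len(q))];w=np.ones(len(q),bool)
        for _ in range(4):
            k=np.linalg.lstsq(A[w],z[w],rcond=None)[0];w=np.abs(A@k-z)<2
        print(n,nm,len(q),"tilt deg",np.degrees(np.hypot(k[0],k[1])).round(2),"z",k[2].round(1),"expect",h+6,((q.min(0)+q.max(0))/2).round(1))
E
```

```text
time_s: 28.95
eef_pos: [505.7, 191.5, 235.6]
ee_rot: [0.002, 0.707, 0.707, 0.002]
force: [0.4, 0.0, -0.1]
grip_width: 0.5
grip_force: 0.0
time_s: 29.75
eef_pos: [404.1, -104.0, 292.0]
ee_rot: [-0.0, 0.707, 0.707, 0.0]
force: [1.1, 0.0, -0.8]
grip_width: 0.499
grip_force: 0.0
time_s: 30.35
eef_pos: [313.6, -304.0, 291.6]
ee_rot: [-0.001, 0.708, 0.706, 0.0]
force: [-0.0, 0.2, 0.2]
grip_width: 0.498
grip_force: 0.0
scene 100 1153 tilt deg 0.22 z 83.0 expect 84 [503.6 191.2  84. ]
scene 88 769 tilt deg 0.15 z 73.2 expect 74 [474.8  61.8  73.8]
scene 76 473 tilt deg 1.47 z 63.1 expect 64 [430.  -98.4  63.6]
scene 64 511 tilt deg 0.25 z 53.4 expect 54 [386.9 324.5  53.8]
top 100 921 tilt deg 0.25 z 82.6 expect 84 [504.9 189.3  84. ]
top 88 692 tilt deg 0.26 z 72.7 expect 74 [475.4  60.6  73.8]
top 76 456 tilt deg 0.65 z 62.5 expect 64 [ 428.5 -100.8   63.3]
top 64 312 tilt deg 0.77 z 52.8 expect 54 [387.1 323.8  53.7]
```

View pics/scenef.png

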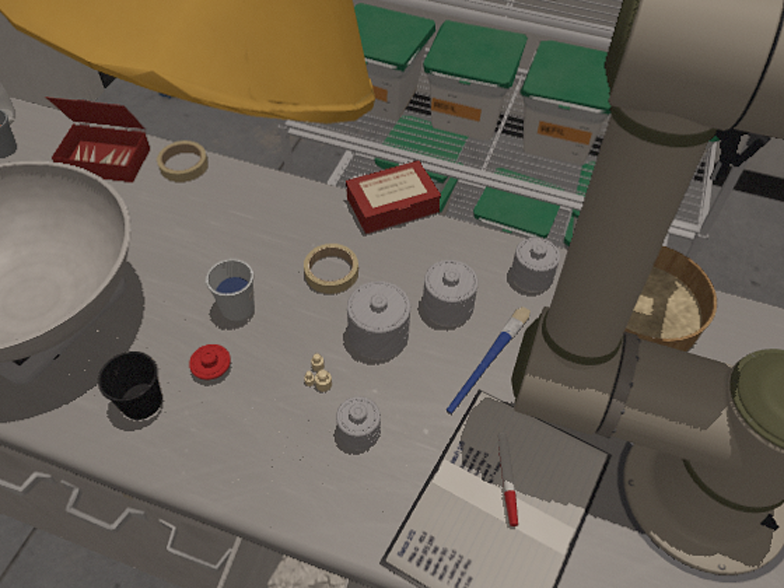

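All four jars are closed in the picture, at (378,305), (450,280), (537,255) and (358,412), and the red lid is untouched. jar_76's tilt reads slightly higher, so I'm checking it with several frames.

```bash
python3 - <<'E'
from h import *
for n in("scene","top"):
    for nm,x,y,r,h in(("76",429,-98,38,58),("64",387,324,32,48)):
        Q=[]
        for _ in range(4):
            im,d,P=cloud(n);q=near(P,x,y,r-3,h+2,h+9);Q.append(q[np.hypot(q[:,0]-x,q[:,1]-y)>18])
        q=np.vstack(Q);k=np.linalg.lstsq(np.c_[q[:,:2]-[x,y],np.ones(len(q))],q[:,2],rcond=None)[0];print(n,nm,len(q),np.degrees(k[:2]).round(2),k[2].round(2),q[:,2].std().round(2))
E
```

```text
scene 76 1338 [-0.03  0.08] 63.33 1.54
scene 64 1321 [ 0.13 -0.01] 53.54 1.44
top 76 1344 [0.26 0.02] 63.02 1.57
top 64 797 [-0.24 -0.  ] 52.92 1.59
```

Level and fully home. Handing in.

```bash
python3 -c "
from rig import order;print(order.finish_job())"
```

```text
the job is handed in; nothing more can be done
None
```

All four jars are closed with their own lids; measured flange heights and tilts (under 0.3°) show each plug fully home, the red lid was left alone, and the job is handed in after about 31 s of robot time.

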